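Index the rotary table to the red setting pointer and clamp it

TASK

A flange sits between three locating dogs on the bench's small rotary table: bring it round to its next station. Push the clamp lever well round anticlockwise to loosen the table, push the table round by its upright handle until the white index line on the platter lines up with the tip of the red setting pointer, then push the clamp lever back as far as it was at first, so the table is locked there. Only push with the fingers, take hold of nothing, and leave the flange seated between its dogs and the other things on the bench where they are.

Things in the scene. Friction and masses are not known exactly. Their poses are not given: they have to be found in the camera images.
- table_centre (a point): Point on the rotary table's vertical axis, 50 mm above the bench, level with the platter's top. Green base fixed to the bench (176 mm foot, 14 mm high lugs with bolts to 112 mm from the axis, clamp post 52 mm high), aluminium scale ring (164 mm across, top at 44 mm, a line every 5 degrees), inside it a dark steel platter 128 mm across. Position and yaw (within 0.2 rad) vary.
- platter (a joint): Platter angle, rad, positive anticlockwise from above; -0.6 to 2.1 when loose. Starts between -0.25 and 0.17; the red pointer is always 25 to 93 degrees anticlockwise of the white line. Loose, it has about 0.3 N m of friction (3 N at the handle) and stays where left. Clamped, it is held fast: loosen the clamp first.
- index_line (a point): Outer end of the white radial index line (24 x 3 mm) on the platter, at its rim: 64 mm from the axis, 50 mm above the bench. Turns with the platter.
- red_pointer_tip (a point): Point on the platter's rim circle (64 mm from the axis, 50 mm above the bench) at which the red setting pointer points. The pointer: a red clip 11 mm wide with a brass thumb screw, fixed on the scale ring 65 to 93 mm from the axis, up to 55 mm high. A like blue pointer beyond the clamp post marks another station: ignore it.
- handle (a point): Point in the upright black handle (19 mm thick, from 63 to 111 mm above the bench; point at 85 mm) on a flat arm (20 mm wide, top at 57 mm) of the platter, 102 mm from the table's axis, 70 degrees clockwise of the white line. Pushed at its clockwise side it turns the platter anticlockwise. Not to be taken between the fingers.
- clamp_lever (a joint): Clamp lever angle, rad, positive anticlockwise from above: starts locked, 0 to 0.08; travel -0.1 (stop) to 1.4 (fully loose). The brake bites below about 0.35; locked means below 0.2, loose means above 0.5. Stays where left; 0.3 to 0.5 N m turn it (4 to 8 N at the ball).
- lever_ball (a point): Centre of the black ball (23 mm across, 79 mm above the bench) on the end of the clamp lever's steel arm, 70 mm from the pivot. When locked the arm points away from the table and towards the robot; when loose, away from the table to the right. Not to be taken between the fingers.
- lever_pivot (a point): Top of the lever's hub (25 mm across, 73 mm above the bench, its screw 4 mm higher) on the lever's vertical axis, 96 mm from the table's axis.
- flange: Turned steel flange, 64 mm across and 35 mm high, loose, standing on the platter between three steel locating dogs (10 mm high, 33.5 mm from the axis); origin at the centre of its underside, 50 mm above the bench. It rides round with the platter and must stay seated.
- calliper: Steel sliding calliper, 51 x 200 x 8 mm, lying loose between the table and the robot; origin at its underside's centre. Leave it.
- hex_key_0: Dark hex key, 32 x 114 x 7 mm, lying loose left of the table. Leave it.
- nut: Hexagon nut, 22 x 26 x 12 mm, lying loose near the bench's front edge. Leave it.
- v_block: Steel V block, 50 x 60 x 40 mm, behind the table to the left. Leave it.
- collet_a: Steel collet, 29 mm across and 32 mm high, standing loose right behind the table. Leave it.
- collet_b: A second collet of the same kind. Leave it.
There are look-alikes about, which are no part of the job. Leave any turquoise look-alike of the flange alone.

How it is judged:
By the outcome, as a careful person would: the job done as asked, in the order asked, and still so for the second after the job is handed in, with the robot touching nothing.
It also fails if it takes over 61 s, if anything falls off the work surface, if the arm or the gripper's body presses on something with over 40 N, if the wrist force passes 120 N, or if a joint passes its speed limit or range.

ROBOT

A 6-joint arm with a two-finger parallel gripper is mounted at the origin on a cart in front of the work surface, level with it; the furniture and walls round the work are solid. World frame = base frame: x ahead of the robot, y to its left, z up, the work surface at z = 0. Lengths are in mm, angles in rad, forces in N, time in s.
With the tool pointing down it reaches from about 350 to 975 mm from the base axis. Payload 7.1 kg.
Tool frame: the origin (TCP) lies at the very end of the fingers, on their centre line; the grasp point (between the pads) lies tcp_to_grasp behind it (tcp_to_grasp is the distance from the TCP to the grasp point, in mm); z points along the fingers, x is the direction in which the jaws open and shut, and the axes are right-handed (so a half turn about z gives the same grasp; the last joint's range is limited). The gripper opens to 88 mm and grips with 3 to 60 N. Pads are 20 mm wide; open, the fingers measure 115 mm over their backs; the gripper's body (75 mm by 178 mm) begins 61 mm behind the grasp point.
Start: joints at [-1.151, 0.423, 1.63, -0, 1.089, -0.019], TCP at [265.548, -565.764, 222.675] pointing down, gripper open.
Joint ranges: [-3, 3], [-0.9, 2.11], [0.09, 2.58], [-1.31, 4.45], [0.11, 2.69], [-2.54, 2.54]. Speed limits (rad/s): [2.39, 2.39, 3.01, 3.14, 3.14, 3.14].

INTERFACE

Orientations are given as a rotation vector (axis times angle).
In Python, from workcell import get_obs, get_image, close_job, recognise, mark_of, tcp_to_grasp gives the robot as it stands. The module is installed in compiled form; this text tells all that it offers.
- The arm moves only by the tool move_arm, never from a script. Its argument "motion" is a list of rows, each a list of 7 numbers: the shift along the world's x, y, z in mm, then the turn, a rotation vector about the world's x, y, z in rad, then the finger opening in mm, from 0 to 87.8. A call has 1 to 5 rows; each row is the pose to reach, as a shift and turn from the pose commanded when the call began; what a row does not reach only later rows make up. A row lasts 1/12 s, in which the tool goes at most 41.7 mm and 7.16 degrees, less where a joint would pass 70% of its speed; a pose out of reach is approached as far as the arm can. A call with a gripper value outside its range is refused whole. The fingers move at their own pace and stop on an object; the grip force is fixed at half the most. Time passes only in rows, so rows that repeat a pose let the fingers close. It gives the time, the measured TCP pose, the force and the opening at its end, in the units of the state.
- get_obs(): the state, without advancing time (a new reading comes with each control period).
- get_image(name): name is "scene" or "side" or "wrist"; returns a dict with "color" (480x640x3 uint8, red, green, blue), "mtx" (3x3 intrinsics, pixels), "camera_from_world" (4x4, takes a point from world to camera coordinates). Camera axes: x right, y up, looking along -z (the intrinsics and any distortion apply to the point x, -y, -z); pixel columns grow to the right and rows downward; lengths in mm; the calibration is good to about 2 mm. A picture is of the moment at which its call begins. There is no depth.
- close_job(): hands the job in, once; it reports no verdict.
Trained networks look in a picture, given as the dict that the camera call returned (one of the last four; its "shot" number tells which), for a name from the list of things; names that differ only in an ending like _2 or _b are one class to them, and where a whole thing is asked for, a point or a joint stands for the part that bears it (a point fixed in the world has none). Each returns a list of dicts, best first, with "p" (0 to 1); they miss things now and then, are a little off and sometimes report something else, mostly with a low value. They report only what shows in the picture. A call takes as long as a camera call. They do not tell look-alikes from the thing itself.
- recognise(picture, label): "bbox" ([centre column, centre row, width, height] in pixels, round what is visible of it).
- mark_of(picture, label): "location" ([row, column] in pixels: a listed point, or the origin of a listed thing).
The state is a dict: "t": time; "qpos": joint angles; "qvel": joint speeds; "joint_torque": joint torques, N m; "ee_pos": TCP position; "orientation": TCP orientation; "ft_force": force on the tool from outside, world axes, zero at the start; "moment": the same for the moment, N m; "width": finger opening in mm.
Only numpy, scipy, OpenCV 4.12 (cv2) and the standard library are available. Lean on these libraries where they do the work, as an engineer would, in place of code of your own. Each camera call takes 0.05 s, during which the arm holds its last target. There are 200 camera calls.

## Working session

There is one attempt and no reset: what is moved stays moved. The work goes in short steps, Python scripts to look and compute and a tool call to move; the robot and the scene stay as the last step left them, time stands still between calls to the robot, and variables do not carry over. Pictures are saved under pics/ and viewed, about 8 in all and at most 12, crops included, and the job is handed in when it is done.

Besides the shell and the picture viewer there is one more tool, called after ">>>" by a JSON object that holds its "name" and its "arguments", one argument or row to a line. move_arm: Moves the arm, as the interface text tells. Its arguments: {"type":"object","properties":{"motion":{"type":"array"}},"required":["motion"]}

```bash
mkdir -p pics; cat > h.py <<'E'
import numpy as np, cv2
from workcell import *
def ray(im,rc):
    K=im["mtx"];T=im["camera_from_world"];R=T[:3,:3];t=T[:3,3]
    d=np.linalg.solve(K,[rc[1],rc[0],1.]);d=np.array([d[0],-d[1],-d[2]])
    return -R.T@t,R.T@d
def onz(im,rc,z):
    o,d=ray(im,rc);return o+d*(z-o[2])/d[2]
def proj(im,p):
    T=im["camera_from_world"];c=T[:3,:3]@np.asarray(p,float)+T[:3,3]
    u=im["mtx"]@[c[0],-c[1],-c[2]];return u[:2]/u[2]
def save(im,n,s=1):
    cv2.imwrite(f"pics/{n}.png",cv2.cvtColor(im["color"],cv2.COLOR_RGB2BGR))
Z=dict(table_centre=50,index_line=50,red_pointer_tip=50,handle=85,lever_ball=79,lever_pivot=73,flange=50)
def look(name,labels=Z):
    im=get_image(name)
    for l in labels:
        for m in mark_of(im,l)[:2]:
            print(name,l,round(m["p"],2),np.round(m["location"]),np.round(onz(im,m["location"],Z[l]),1)[:2])
    return im
E
python3 - <<'E'
from h import *
for n in("scene","side","wrist"):
    im=look(n);save(im,n+"0")
o=get_obs();print(o,tcp_to_grasp)
E
```

```text
scene table_centre 0.64 [220. 288.] [623.8 366.2]
scene table_centre 0.62 [255. 311.] [549.7 183.2]
scene index_line 0.79 [252. 280.] [507.  233.9]
scene red_pointer_tip 0.64 [265. 302.] [506.9 155.9]
scene handle 0.97 [220. 292.] [579.5 289.1]
scene lever_ball 0.87 [275. 308.] [457.2  71.2]
scene lever_pivot 0.52 [264. 320.] [510.8 102.9]
scene flange 0.9 [253. 308.] [549.6 191.9]
scene flange 0.72 [289. 456.] [ 669.6 -104.4]
side table_centre 0.86 [260. 320.] [555.7 197.7]
side table_centre 0.45 [260. 317.] [556.7 203.5]
side index_line 0.95 [275. 300.] [511.4 232.5]
side index_line 0.57 [223. 384.] [684.8  66.7]
side red_pointer_tip 0.67 [274. 339.] [516.4 162.6]
side red_pointer_tip 0.41 [220. 384.] [693.6  67. ]
side handle 0.81 [235. 265.] [582.4 301.2]
side lever_ball 0.71 [281. 394.] [466.3  71.7]
side lever_pivot 0.73 [261. 368.] [528.7 112. ]
side lever_pivot 0.52 [237. 266.] [593.7 300. ]
side flange 0.71 [262. 318.] [550.2 201. ]
{'t': 1.2, 'qpos': array([-1.15100377e+00,  4.23082074e-01,  1.62988846e+00,  1.66339914e-05,
        1.08861138e+00, -1.89626130e-02]), 'qvel': array([ 0.00032713,  0.00038125, -0.00037311, -0.00037591,  0.00205592,
        0.00136037]), 'joint_torque': array([ 1.39912649e-03, -5.44567502e+01, -2.74047160e+01,  6.44883234e-02,
        1.66847650e-02,  9.44166558e-07]), 'ee_pos': array([ 265.5520969 , -565.76783447,  222.69080421]), 'orientation': array([-2.65162342e+00,  1.68477229e+00, -2.68362328e-05]), 'ft_force': array([ 0.1537073 , -0.92394329, -1.05461039]), 'moment': array([-0.01443711,  0.00938228,  0.00802059]), 'width': 87.61246642598574} 18.700000000000003
```

```bash
python3 - <<'E'
import cv2,numpy as np
a=cv2.imread("pics/scene0.png");b=cv2.imread("pics/side0.png")
a=cv2.resize(a[180:330,200:400],(800,600),interpolation=3);b=cv2.resize(b[180:330,220:420],(800,600),interpolation=3)
cv2.imwrite("pics/a.png",a);cv2.imwrite("pics/b.png",b)
E
```

```text
(no output)
```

View pics/scene0.png

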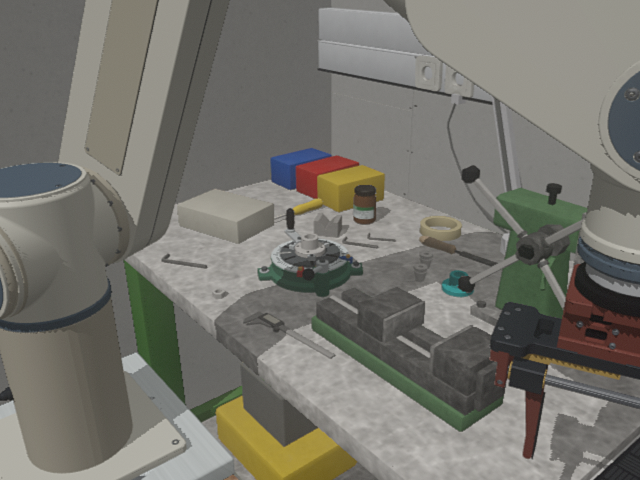

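View pics/b.png

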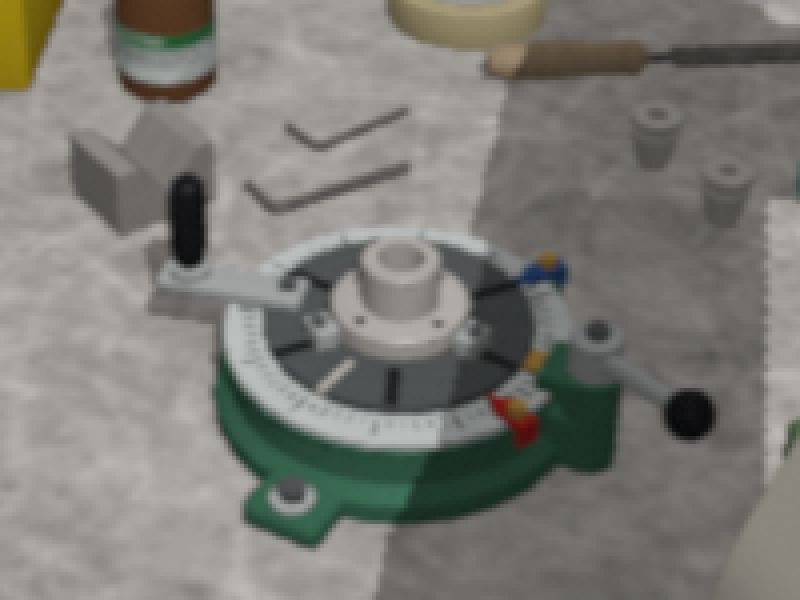

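The pictures show the table at about (553,195). The handle is at the back left (side crop 188,220), the white line at (335,375), the red pointer at (515,420) and the lever ball at (690,412), towards the robot and to the right. I'll move over it and measure with the wrist camera.

>>> {"name": "move_arm", "arguments": {
  "motion": [
    [8,30,25,0,0,0,0],
    [16,60,50,0,0,0,0],
    [24,90,75,0,0,0,0],
    [32,120,100,0,0,0,0],
    [40,150,125,0,0,0,0]
  ]
}}

```text
t: 1.62
ee_pos: [305.6, -414.3, 348.7]
orientation: [-2.651, 1.685, 0.0]
ft_force: [1.5, -0.1, -0.2]
width: 57.9
```

>>> {"name": "move_arm", "arguments": {
  "motion": [
    [11,38,0,0,0,0,0],
    [22,76,0,0,0,0,0],
    [33,114,0,0,0,0,0],
    [44,152,0,0,0,0,0],
    [55,190,0,0,0,0,0]
  ]
}}

```text
t: 2.03
ee_pos: [360.5, -224.0, 348.0]
orientation: [-2.651, 1.685, -0.001]
ft_force: [1.2, -1.0, 0.5]
width: 24.3
```

>>> {"name": "move_arm", "arguments": {
  "motion": [
    [11,38,0,0,0,0,0],
    [22,76,0,0,0,0,0],
    [33,114,0,0,0,0,0],
    [44,152,0,0,0,0,0],
    [55,190,0,0,0,0,0]
  ]
}}

```text
t: 2.45
ee_pos: [415.6, -33.8, 348.1]
orientation: [-2.651, 1.685, -0.002]
ft_force: [0.3, -0.4, -0.6]
width: 1.0
```

>>> {"name": "move_arm", "arguments": {
  "motion": [
    [11,38,0,0,0,0,0],
    [22,76,0,0,0,0,0],
    [33,114,0,0,0,0,0],
    [44,152,0,0,0,0,0],
    [44,152,0,0,0,0,0]
  ]
}}

```text
t: 2.87
ee_pos: [460.9, 121.6, 347.9]
orientation: [-2.654, 1.677, 0.0]
ft_force: [-0.6, 0.3, -1.0]
width: 0.1
```

```bash
python3 - <<'E'
from h import *
im=look("wrist");save(im,"w1");o=get_obs();print(o["t"],o["ee_pos"],o["qpos"],o["width"]);print(np.linalg.inv(im["camera_from_world"]).round(2))
E
```

```text
wrist table_centre 0.66 [ 77. 290.] [556.6 196.8]
wrist index_line 0.71 [107. 236.] [502.7 237.9]
wrist index_line 0.59 [ 19. 485.] [693.8  37.6]
wrist red_pointer_tip 0.58 [134. 302.] [508.2 160.3]
wrist handle 0.19 [143.  71.] [398.7 372.1]
wrist lever_ball 0.58 [210. 353.] [459.4  74.6]
wrist lever_pivot 0.65 [144. 349.] [521.6 110.4]
wrist flange 0.79 [ 22. 553.] [721.6 -27.1]
wrist flange 0.71 [ 73. 288.] [558.8 200.4]
3.2667 [459.40970212 115.02159021 347.82028715] [ 2.20272317e-01  5.84810348e-02  1.81171757e+00 -1.23220839e-04
  1.27120176e+00  1.35431046e+00] 0.5230685156473037
[[ 4.3000e-01  8.7000e-01  2.5000e-01  5.3006e+02]
 [-9.0000e-01  4.1000e-01  1.2000e-01  1.5488e+02]
 [-0.0000e+00 -2.8000e-01  9.6000e-01  5.1016e+02]
 [ 0.0000e+00  0.0000e+00  0.0000e+00  1.0000e+00]]
```

View pics/w1.png

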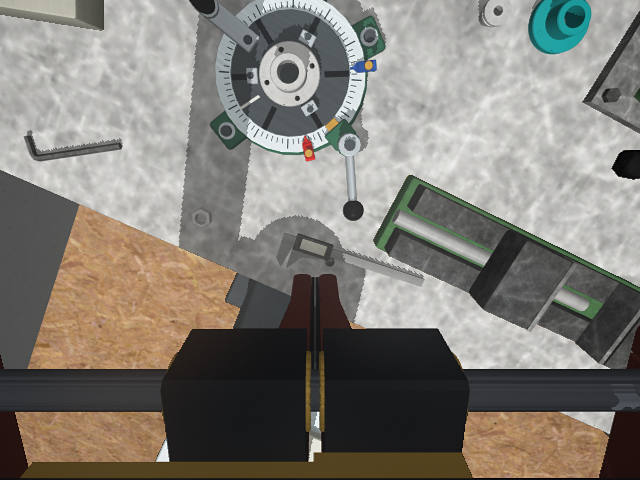

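The wrist view is clear: table centre at pixel (289,73), ball (353,210), pivot (349,144), red pointer (307,145), white line (247,104). I'll descend behind the ball and check the finger's path against the vice.

>>> {"name": "move_arm", "arguments": {
  "motion": [
    [-2,0,-38,0,0,0,0],
    [-4,0,-77,0,0,0,0],
    [-7,1,-116,0,0,0,0],
    [-7,1,-155,0,0,0,0],
    [-7,1,-194,0,0,0,0]
  ]
}}

```text
t: 3.68
ee_pos: [452.5, 116.3, 152.7]
orientation: [-2.649, 1.686, -0.002]
ft_force: [1.1, 0.5, 0.1]
width: 0.6
```

>>> {"name": "move_arm", "arguments": {
  "motion": [
    [0,0,-35,0,0,0,0],
    [0,0,-65,0,0,0,0],
    [0,0,-81,0,0,0,0],
    [0,0,-81,0,0,0,0]
  ]
}}

```text
t: 4.02
ee_pos: [450.2, 115.8, 69.7]
orientation: [2.647, -1.684, -0.007]
ft_force: [-1.9, -0.0, 0.5]
width: 0.2
```

```bash
python3 - <<'E'
from h import *
im=look("wrist",["lever_ball","lever_pivot","red_pointer_tip","table_centre"]);o=get_obs();print(o["t"],o["ee_pos"],o["ft_force"])
a=im["color"].copy()
for p in [(452,116),(462,74),(482,52.5),(501.5,43),(516,40),(522,110)]:
    cv2.circle(a,tuple(int(v) for v in proj(im,(*p,73))),4,(255,0,255),-1)
im["color"]=a;save(im,"w2")
E
```

```text
wrist lever_ball 0.64 [325. 409.] [459.9  76.5]
wrist lever_pivot 0.95 [158. 405.] [520.7 110.2]
wrist red_pointer_tip 0.93 [134. 286.] [507.6 157.1]
4.2667 [453.83223257 117.24918294  74.19410527] [-0.72142461 -0.04387552  1.30510759]
```

View pics/w2.png

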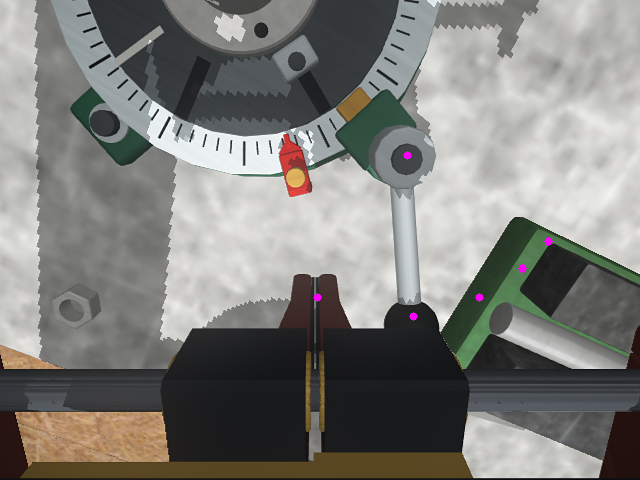

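In this view (pixel 412,315) the ball stands just right of the fingers. The path overlaps only the low base of the vice, which is below finger height. I'll push the lever.

>>> {"name": "move_arm", "arguments": {
  "motion": [
    [0,-7,0,0,0,0.07,0],
    [0,-14.5,0,0,0,0.14,0],
    [2,-22,0,0,0,0.21,0],
    [4,-29,0,0,0,0.28,0],
    [6.5,-35.5,0,0,0,0.35,0]
  ]
}}

```text
t: 4.68
ee_pos: [460.0, 82.1, 74.2]
orientation: [-2.904, 1.192, -0.003]
ft_force: [-1.7, 5.9, -0.1]
width: 0.6
```

>>> {"name": "move_arm", "arguments": {
  "motion": [
    [3.5,-6.5,0,0,0,0.07,0],
    [7.5,-12.5,0,0,0,0.14,0],
    [12.5,-18,0,0,0,0.21,0],
    [17.5,-23.5,0,0,0,0.28,0],
    [23.5,-28,0,0,0,0.35,0]
  ]
}}

```text
t: 5.1
ee_pos: [482.5, 54.0, 74.1]
orientation: [-3.068, 0.669, -0.001]
ft_force: [-3.2, 5.4, 2.0]
width: 0.7
```

>>> {"name": "move_arm", "arguments": {
  "motion": [
    [6,-3.5,0,0,0,0.07,0],
    [12.5,-7,0,0,0,0.14,0],
    [19.5,-9.5,0,0,0,0.21,0],
    [26.5,-11,0,0,0,0.28,0],
    [34,-12.5,0,0,0,0.35,0]
  ]
}}

```text
t: 5.52
ee_pos: [515.4, 41.7, 73.9]
orientation: [-3.138, 0.124, 0.003]
ft_force: [-5.4, 5.1, 0.8]
width: 0.2
```

```bash
python3 - <<'E'
from h import *
im=look("wrist",["lever_ball","lever_pivot","red_pointer_tip","table_centre"]);save(im,"w3")
look("side",["lever_ball","lever_pivot","handle"])
o=get_obs();print(o["t"],o["ee_pos"],o["ft_force"],o["qpos"])
E
```

```text
wrist lever_ball 0.62 [298. 361.] [535.4  42.7]
wrist lever_pivot 0.61 [137. 313.] [520.4 111. ]
wrist red_pointer_tip 0.78 [ 19. 275.] [508.1 159.1]
side lever_ball 0.68 [259. 369.] [524.6 109.8]
side lever_pivot 0.6 [262. 368.] [523.8 111.2]
side handle 0.59 [238. 270.] [573.  291.3]
5.9667 [516.86096774  41.19650344  73.10290768] [-0.79603948  1.09363376 -0.70381333] [ 5.66666832e-02  5.00037139e-01  1.95357269e+00 -2.17709002e-04
  6.86850029e-01  1.39312736e-01]
```

>>> {"name": "move_arm", "arguments": {
  "motion": [
    [-8,0,0,0,0,0,0],
    [-8,0,38,0,0,0,0],
    [-8,0,76,0,0,0,0],
    [6,20,108,0,0,0,0],
    [25,45,135,0,0,0,0]
  ]
}}

```text
t: 6.38
ee_pos: [540.6, 85.5, 210.0]
orientation: [3.138, -0.133, 0.001]
ft_force: [1.1, 0.6, -0.1]
width: 0.5
```

>>> {"name": "move_arm", "arguments": {
  "motion": [
    [7,18,28,0,0,0,0],
    [14,37,56,0,0,0,0],
    [21,55,84,0,0,0,0],
    [28,74,112,0,0,0,0],
    [28,74,112,0,0,0,0]
  ]
}}

```text
t: 6.8
ee_pos: [572.7, 163.6, 325.7]
orientation: [-3.135, 0.126, -0.016]
ft_force: [0.6, -0.0, -0.0]
width: 0.4
```

```bash
python3 - <<'E'
from h import *
im=look("wrist");save(im,"w4")
s=get_image("side")
print("bottle base",onz(s,(204,261),0)); c=get_image("scene"); b=onz(c,(222,365),0);print(b)
for z in (60,80,100,120,150): print(z,proj(c,(*b[:2],z)))
o=get_obs();print(o["t"],o["ee_pos"],o["ft_force"],o["qpos"])
E
```

```text
wrist table_centre 0.76 [163. 296.] [557.9 194.9]
wrist index_line 0.65 [130. 242.] [504.6 233.5]
wrist red_pointer_tip 0.73 [200. 254.] [507.9 157.9]
wrist handle 0.9 [ 53. 310.] [581.3 298.1]
wrist handle 0.56 [ 16. 434.] [696.1 320.3]
wrist lever_pivot 0.63 [247. 270.] [521.7 109.8]
wrist lever_pivot 0.57 [282. 427.] [692.9  54. ]
wrist flange 0.94 [329. 446.] [722.8 -20.1]
wrist flange 0.86 [159. 294.] [555.7 199.8]
bottle base [822.6083446  335.84067905   0.        ]
[833.86023761 323.68984578   0.        ]
60 [365.48510465 199.93781163]
80 [365.65026846 192.42628816]
100 [365.81720997 184.83391586]
120 [365.98595805 177.15938235]
150 [366.24253216 165.49058858]
7.3 [569.22501699 159.65533543 318.892185  ] [-0.55955466  0.06141739  0.40940548] [ 2.53335227e-01  2.79079062e-01  1.60960429e+00 -2.64159162e-05
  1.25429161e+00  3.36068179e-01]
```

View pics/w4.png

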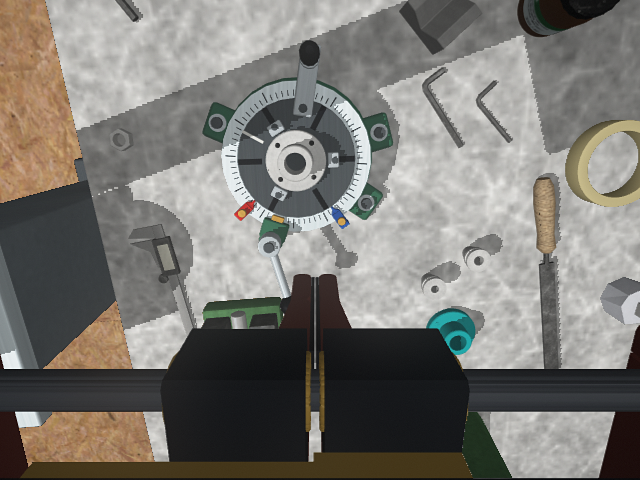

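The whole table is in view: handle at (310,53), white line (255,138), red pointer (244,211), and the lever now swung to the right. I'll go down on the handle's clockwise side and push to about 10° short.

>>> {"name": "move_arm", "arguments": {
  "motion": [
    [10,23,-15,0,0,-0.07,0],
    [21,46,-30,0,0,-0.14,0],
    [31,70,-45,0,0,-0.21,0],
    [42,93,-60,0,0,-0.28,0],
    [52,117,-75,0,0,-0.35,0]
  ]
}}

```text
t: 7.72
ee_pos: [622.0, 277.9, 243.6]
orientation: [3.067, -0.68, -0.0]
ft_force: [1.0, 0.5, 0.6]
width: 0.3
```

>>> {"name": "move_arm", "arguments": {
  "motion": [
    [0,0,-38,0,0,0,0],
    [0,0,-76,0,0,0,0],
    [0,0,-114,0,0,0,0],
    [0,0,-150,0,0,0,0],
    [0,0,-172,0,0,0,0]
  ]
}}

```text
t: 8.13
ee_pos: [619.3, 276.1, 68.1]
orientation: [3.065, -0.673, -0.007]
ft_force: [-0.3, 0.3, -0.1]
width: 0.5
```

>>> {"name": "move_arm", "arguments": {
  "motion": [
    [0,0,0,0,0,0,0],
    [-7.2,5.3,0,0,0,0.087,0],
    [-14.7,9.9,0,0,0,0.174,0],
    [-22.7,13.9,0,0,0,0.261,0],
    [-31,17.1,0,0,0,0.348,0]
  ]
}}

```text
t: 8.55
ee_pos: [592.3, 294.8, 74.5]
orientation: [-3.138, 0.125, -0.006]
ft_force: [4.6, -2.7, -3.7]
width: 0.6
```

```bash
python3 - <<'E'
from h import *
o=get_obs();print(o["t"],o["ee_pos"],o["orientation"],o["ft_force"],o["qpos"])
look("wrist",["handle","index_line"]);look("scene",["handle"]);look("side",["handle"])
E
```

```text
8.55 [592.33647659 294.75905272  74.49109182] [-3.13784062  0.12515333 -0.00639692] [ 4.59744369 -2.65622949 -3.73761254] [ 4.44124718e-01  6.54972868e-01  1.62580793e+00 -1.04376427e-03
  8.56624080e-01  5.24534816e-01]
wrist handle 0.73 [302. 272.] [574.8 299.6]
scene handle 0.77 [220. 282.] [566.  305.6]
scene handle 0.74 [234. 330.] [599.3 178.6]
side handle 0.92 [239. 266.] [569.3 298. ]
```

>>> {"name": "move_arm", "arguments": {
  "motion": [
    [-8.5,2.6,0,0,0,0.087,0],
    [-17.2,4.3,0,0,0,0.174,0],
    [-26.1,5.4,0,0,0,0.261,0],
    [-35,5.6,0,0,0,0.348,0],
    [-43.9,5,0,0,0,0.435,0]
  ]
}}

```text
t: 9.32
ee_pos: [548.6, 299.6, 73.3]
orientation: [-3.092, -0.553, -0.007]
ft_force: [5.7, -0.4, -1.5]
width: 0.3
```

>>> {"name": "move_arm", "arguments": {
  "motion": [
    [-8.8,-1.3,0,0,0,0.087,0],
    [-17.4,-3.4,0,0,0,0.174,0],
    [-25.9,-6.2,0,0,0,0.261,0],
    [-34,-9.7,0,0,0,0.348,0],
    [-41.8,-14,0,0,0,0.435,0]
  ]
}}

```text
t: 9.73
ee_pos: [506.8, 286.2, 73.3]
orientation: [-2.9, -1.207, -0.007]
ft_force: [4.5, 3.6, -1.9]
width: 0.3
```

```bash
python3 - <<'E'
from h import *
o=get_obs();print(o["t"],o["ee_pos"],o["orientation"],o["ft_force"],o["qpos"])
im=look("wrist");look("side",["handle","index_line","red_pointer_tip"]);save(im,"w5")
E
```

```text
9.7333 [506.75681113 286.22185702  73.3374251 ] [-2.89987705 -1.20680711 -0.00733754] [ 4.508844    3.62100672 -1.8575656 ] [ 4.93614525e-01  5.66373079e-01  1.81425237e+00  2.20929716e-04
  7.56256868e-01 -2.95261111e-01]
wrist index_line 0.68 [126.  59.] [375.  256.9]
wrist red_pointer_tip 0.66 [429. 155.] [508.7 158.8]
wrist handle 0.92 [302. 271.] [491.6 276.7]
side handle 0.75 [266. 276.] [492.7 273.7]
```

View pics/w5.png

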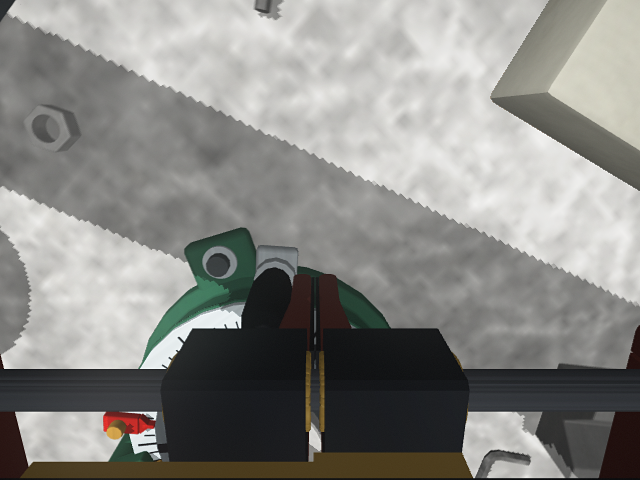

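>>> {"name": "move_arm", "arguments": {
  "motion": [
    [13,7,0,0,0,0,0],
    [13,7,38,0,0,0,0],
    [13,7,76,0,0,0,0],
    [25,-10,108,0,0,0,0],
    [40,-30,135,0,0,0,0]
  ]
}}

```text
t: 10.75
ee_pos: [544.8, 256.1, 209.9]
orientation: [-2.901, -1.206, -0.002]
ft_force: [0.7, 0.7, 0.1]
width: 0.2
```

>>> {"name": "move_arm", "arguments": {
  "motion": [
    [9,-22,28,0,0,0,0],
    [19,-44,56,0,0,0,0],
    [28,-66,84,0,0,0,0],
    [38,-88,112,0,0,0,0],
    [38,-88,112,0,0,0,0]
  ]
}}

```text
t: 11.17
ee_pos: [586.8, 164.8, 326.0]
orientation: [2.902, 1.198, 0.015]
ft_force: [0.5, 0.1, -0.2]
width: 0.6
```

```bash
python3 - <<'E'
from h import *
get_image("wrist");get_image("wrist");get_image("wrist")
im=look("wrist");save(im,"w6");np.savez("w6.npz",**im)
o=get_obs();print(o["t"],o["ee_pos"],o["qpos"])
a=im["color"][:,:,::-1];c=proj(im,(556.5,197,50)).astype(int)
x,y=max(c[0]-100,0),max(c[1]-75,0);print(x,y)
cv2.imwrite("pics/w6c.png",cv2.resize(a[y:y+150,x:x+200],(800,600),interpolation=3))
E
```

```text
wrist table_centre 0.82 [156. 317.] [558.8 195.4]
wrist index_line 0.72 [130. 257.] [495.5 169.8]
wrist red_pointer_tip 0.77 [145. 258.] [505.9 159.8]
wrist handle 0.75 [ 43. 325.] [489.3 274. ]
wrist lever_ball 0.75 [ 40. 326.] [487.9 276.8]
wrist lever_ball 0.72 [248. 198.] [535.6  40.9]
wrist lever_pivot 0.87 [190. 231.] [518.2 110.3]
wrist flange 0.7 [152. 316.] [554.3 197.2]
11.7167 [582.46979874 167.78205928 318.99295511] [ 2.60817167e-01  3.02951625e-01  1.57668317e+00  2.03804202e-05
  1.26312006e+00 -5.25949174e-01]
216 78
```

View pics/w6c.png

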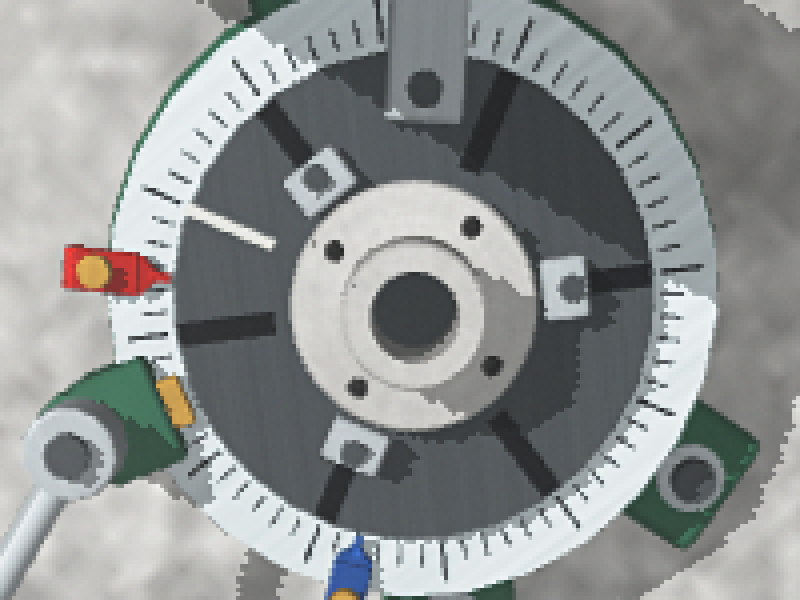

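The crop shows the white line's outer end at (188,211), the red tip at (172,277) and the platter centre near (414,297), so about 16° to go. I'll compute it properly.

```bash
cat > ang.py <<'E'
from h import *
from scipy.optimize import minimize
def analyse(im,c0=(556.5,197)):
    g=cv2.GaussianBlur(cv2.cvtColor(im["color"],cv2.COLOR_RGB2GRAY),(3,3),0).astype(np.float32)
    th=np.radians(np.arange(0,360,2))
    def s(c):   # platter rim: bright ring outside, dark inside
        v=[]
        for r in(61.5,66.5):
            P=np.array([proj(im,(c[0]+r*np.cos(t),c[1]+r*np.sin(t),50 if r<64 else 44)) for t in th],np.float32)
            v.append(cv2.remap(g,P[:,:1].copy(),P[:,1:].copy(),1).ravel())
        return -np.mean(np.clip(v[1]-v[0],-50,100))
    best=min(((s((c0[0]+a,c0[1]+b)),a,b) for a in np.arange(-5,5.1,.5) for b in np.arange(-5,5.1,.5)))
    c=np.array([c0[0]+best[1],c0[1]+best[2]])
    # polar unwrapped image on z=50, 0.25deg x 0.5mm
    A=np.radians(np.arange(100,280,.25));Rr=np.arange(38,96,.5)
    P=np.array([[proj(im,(c[0]+r*np.cos(t),c[1]+r*np.sin(t),50)) for t in A] for r in Rr],np.float32)
    u=cv2.remap(im["color"],P[...,0].copy(),P[...,1].copy(),1).astype(int)
    d=np.degrees(A);R,G,B=u[...,0],u[...,1],u[...,2]
    red=(R>140)&(G<90)&(B<90)
    for lo,hi in((62,67),(67,70),(70,78),(78,92)):
        k=(Rr>=lo)&(Rr<hi);m=red[k];print("red",lo,hi,m.sum(),round(float((m*d).sum()/max(m.sum(),1)),2))
    for lo,hi in((42,49),(49,56),(56,62)):
        k=(Rr>=lo)&(Rr<hi);w=np.clip(u[k].min(-1)-170,0,None).astype(float);print("white",lo,hi,(w>0).sum(),round((w*d).sum()/max(w.sum(),1),2))
    print("centre",c,best[0]);return c
if __name__=="__main__":
    analyse(dict(np.load("w6.npz")))
E
python3 ang.py
```

```text
red 62 67 26 218.26
red 67 70 58 218.24
red 70 78 436 218.27
red 78 92 312 217.38
white 42 49 606 187.34
white 49 56 207 198.76
white 56 62 134 201.71
centre [558.5 198. ] -81.361046
```

>>> {"name": "move_arm", "arguments": {
  "motion": [
    [-16,31,-20,0,0,0,0],
    [-32,62,-40,0,0,0,0],
    [-48,93,-60,0,0,0,0],
    [-64,124,-80,0,0,0,0],
    [-64,124,-118,0,0,0,0]
  ]
}}

```text
t: 12.13
ee_pos: [518.3, 297.0, 203.7]
orientation: [-2.898, -1.208, -0.01]
ft_force: [1.1, -0.3, -0.3]
width: 0.5
```

>>> {"name": "move_arm", "arguments": {
  "motion": [
    [0,0,-38,0,0,0,0],
    [0,0,-76,0,0,0,0],
    [0,0,-110,0,0,0,0],
    [0,0,-128,0,0,0,0],
    [0,0,-128,0,0,0,0]
  ]
}}

```text
t: 12.55
ee_pos: [515.8, 290.0, 69.1]
orientation: [2.901, 1.203, -0.013]
ft_force: [-0.9, -0.2, -0.3]
width: 0.5
```

```bash
python3 - <<'E'
from h import *
get_image("wrist");get_image("wrist")
o=get_obs();print(o["t"],o["ee_pos"],o["orientation"],o["ft_force"])
E
```

```text
12.65 [518.68213868 291.42986801  73.42046696] [ 2.90188222e+00  1.20335654e+00 -1.92593260e-03] [ 0.17787958 -0.33198344 -0.89958534]
```

>>> {"name": "move_arm", "arguments": {
  "motion": [
    [-6.4,-2.5,0,0,0,0.055,0],
    [-12.6,-6,0,0,0,0.11,0],
    [-18.6,-9.9,0,0,0,0.165,0],
    [-24.3,-14.2,0,0,0,0.22,0],
    [-28.4,-17.7,0,0,0,0.275,0]
  ]
}}

```text
t: 13.07
ee_pos: [492.5, 275.3, 76.4]
orientation: [-2.708, -1.593, -0.011]
ft_force: [1.8, 5.3, -3.1]
width: 0.4
```

>>> {"name": "move_arm", "arguments": {
  "motion": [
    [-2.6,-2.4,0,0,0,0,0],
    [-4.2,-4,0,0,0,0,0],
    [-5.5,-5.3,0,0,0,0,0],
    [-5.5,-5.3,0,0,0,0,0],
    [-5.5,-5.3,0,0,0,0,0]
  ]
}}

```text
t: 13.48
ee_pos: [485.6, 268.6, 74.4]
orientation: [2.71, 1.588, 0.002]
ft_force: [2.3, 2.6, 1.9]
width: 0.4
```

>>> {"name": "move_arm", "arguments": {
  "motion": [
    [13,10,0,0,0,0,0],
    [13,10,38,0,0,0,0],
    [13,10,76,0,0,0,0],
    [25,-5,108,0,0,0,0],
    [40,-25,135,0,0,0,0]
  ]
}}

```text
t: 13.9
ee_pos: [524.0, 243.6, 210.1]
orientation: [-2.708, -1.592, 0.003]
ft_force: [0.8, 0.2, -0.5]
width: 0.8
```

>>> {"name": "move_arm", "arguments": {
  "motion": [
    [12,-20,28,0,0,0,0],
    [24,-40,56,0,0,0,0],
    [36,-60,84,0,0,0,0],
    [48,-80,112,0,0,0,0],
    [48,-80,112,0,0,0,0]
  ]
}}

```text
t: 14.32
ee_pos: [576.3, 160.6, 326.0]
orientation: [2.709, 1.583, 0.01]
ft_force: [1.0, 0.8, 0.0]
width: 0.5
```

```bash
sed -i 's/np.arange(100,280,.25)/np.arange(195,232,.25)/' ang.py; python3 - <<'E'
from ang import *
for i in range(5): get_image("wrist")
im=look("wrist",["index_line","red_pointer_tip","handle","lever_ball"]);np.savez("w7.npz",**im)
o=get_obs();print(o["t"],o["ee_pos"],np.linalg.inv(im["camera_from_world"])[:3,3])
c=analyse(im)
a=im["color"][:,:,::-1];q=proj(im,(c[0]-50,c[1]-30,50)).astype(int)
x,y=max(q[0]-50,0),max(q[1]-38,0);print(x,y)
cv2.imwrite("pics/w7c.png",cv2.resize(a[y:y+75,x:x+100],(800,600),interpolation=3))
E
```

```text
wrist index_line 0.81 [140. 282.] [506.8 159.4]
wrist red_pointer_tip 0.72 [141. 279.] [506.4 156.5]
wrist handle 0.68 [ 58. 349.] [473.7 254.1]
wrist lever_ball 0.74 [224. 197.] [536.8  42.4]
wrist lever_ball 0.57 [ 90. 122.] [393.1  54. ]
14.8167 [572.36333374 163.80031539 319.81916344] [505.14538513 201.80531375 481.02846027]
red 62 67 14 218.61
red 67 70 51 218.61
red 70 78 429 218.54
red 78 92 324 217.68
white 42 49 274 214.3
white 49 56 171 216.38
white 56 62 140 216.37
centre [558.5 198.5] -80.86037
239 98
```

View pics/w7c.png

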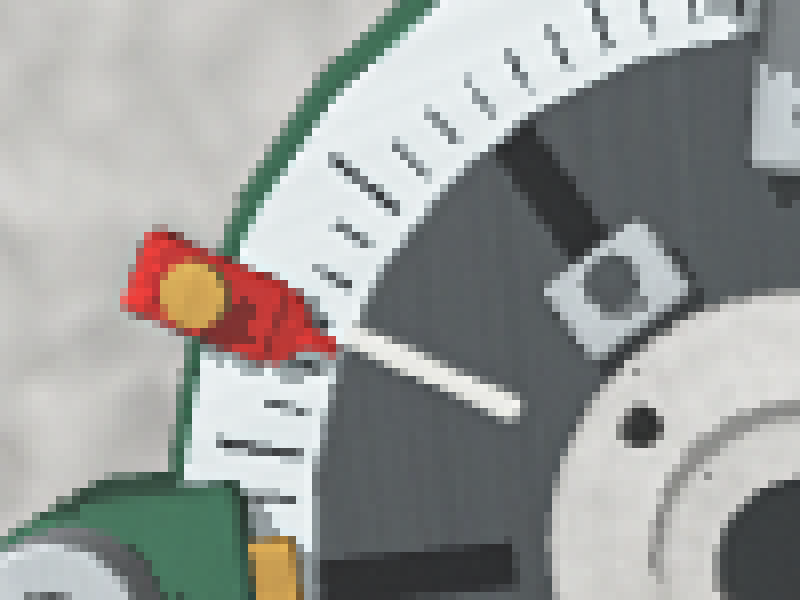

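About 1.9° is left: the white line's end is at (358,338) and the red tip at (340,348). One more small push, 3.3 mm further at the handle.

>>> {"name": "move_arm", "arguments": {
  "motion": [
    [-19,29,-20,0,0,0,0],
    [-38,58,-40,0,0,0,0],
    [-56,86,-60,0,0,0,0],
    [-75,115,-80,0,0,0,0],
    [-75,115,-118,0,0,0,0]
  ]
}}

```text
t: 15.23
ee_pos: [496.8, 283.4, 204.5]
orientation: [-2.706, -1.594, -0.009]
ft_force: [0.7, 0.5, -0.1]
width: 0.5
```

>>> {"name": "move_arm", "arguments": {
  "motion": [
    [0,0,-38,0,0,0,0],
    [0,0,-76,0,0,0,0],
    [0,0,-112,0,0,0,0],
    [0,0,-129,0,0,0,0],
    [0,0,-129,0,0,0,0]
  ]
}}

```text
t: 15.65
ee_pos: [494.8, 277.1, 69.3]
orientation: [-2.709, -1.59, 0.013]
ft_force: [-0.7, -0.7, 0.1]
width: 0.6
```

>>> {"name": "move_arm", "arguments": {
  "motion": [
    [0,0,0,0,0,0,0],
    [-6,-5,0,0,0,0,0],
    [-11,-8.6,0,0,0,0,0],
    [-13.5,-10.7,0,0,0,0,0],
    [-14.8,-11.8,0,0,0,0,0]
  ]
}}

```text
t: 16.07
ee_pos: [484.2, 266.9, 75.3]
orientation: [2.71, 1.589, 0.007]
ft_force: [2.8, 1.7, -0.5]
width: 0.6
```

>>> {"name": "move_arm", "arguments": {
  "motion": [
    [-0.6,-0.5,0,0,0,0,0],
    [-0.6,-0.5,0,0,0,0,0],
    [-0.6,-0.5,0,0,0,0,0]
  ]
}}

```text
t: 16.32
ee_pos: [483.3, 266.5, 74.5]
orientation: [-2.71, -1.589, -0.003]
ft_force: [1.9, 2.0, 3.3]
width: 0.4
```

>>> {"name": "move_arm", "arguments": {
  "motion": [
    [13,10,0,0,0,0,0],
    [13,10,38,0,0,0,0],
    [13,10,76,0,0,0,0],
    [25,-5,108,0,0,0,0],
    [40,-25,135,0,0,0,0]
  ]
}}

```text
t: 16.73
ee_pos: [521.7, 241.5, 210.3]
orientation: [-2.707, -1.593, 0.002]
ft_force: [1.5, 0.3, 0.7]
width: 0.1
```

>>> {"name": "move_arm", "arguments": {
  "motion": [
    [12,-20,28,0,0,0,0],
    [24,-40,56,0,0,0,0],
    [36,-60,84,0,0,0,0],
    [48,-80,112,0,0,0,0],
    [48,-80,112,0,0,0,0]
  ]
}}

```text
t: 17.15
ee_pos: [574.0, 158.5, 326.2]
orientation: [2.709, 1.584, 0.011]
ft_force: [0.4, -0.2, 0.4]
width: 0.2
```

```bash
python3 - <<'E'
from ang import *
for i in range(5): get_image("wrist")
im=look("wrist",["index_line","red_pointer_tip","handle","lever_ball"]);np.savez("w8.npz",**im)
o=get_obs();print(o["t"],o["ee_pos"],np.linalg.inv(im["camera_from_world"])[:3,3])
c=analyse(im)
a=im["color"][:,:,::-1];q=proj(im,(c[0]-50,c[1]-30,50)).astype(int)
x,y=max(q[0]-50,0),max(q[1]-38,0);print(x,y)
cv2.imwrite("pics/w8c.png",cv2.resize(a[y:y+75,x:x+100],(800,600),interpolation=3))
E
```

```text
wrist index_line 0.9 [144. 279.] [506.4 152.6]
wrist red_pointer_tip 0.59 [142. 283.] [507.1 158. ]
wrist handle 0.93 [ 54. 350.] [469. 254.]
wrist lever_ball 0.71 [225. 199.] [536.6  41.6]
17.65 [569.95675548 161.48924369 319.8130696 ] [502.72839892 199.53794843 481.11489009]
red 62 67 10 218.47
red 67 70 45 218.35
red 70 78 414 218.29
red 78 92 323 217.48
white 42 49 314 213.42
white 49 56 169 217.66
white 56 62 136 217.77
centre [559.  198.5] -81.058365
242 100
```

View pics/w8c.png

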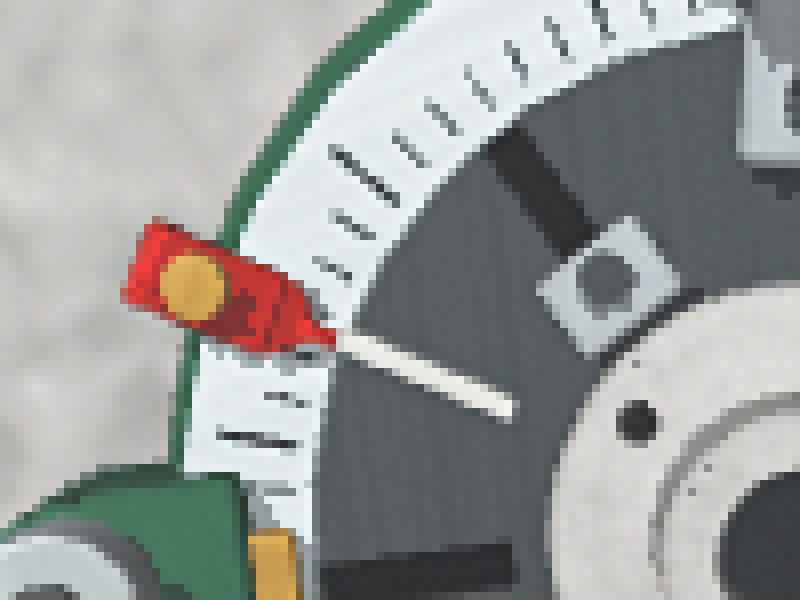

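The white line now points at the red tip: line end (345,342), tip (337,338), within about 0.5°. The dogs and flange look seated. Now I'll go to the lever ball's other side.

>>> {"name": "move_arm", "arguments": {
  "motion": [
    [0,-20,-24,0,0,-0.105,0],
    [1,-40,-48,0,0,-0.21,0],
    [1,-60,-72,0,0,-0.315,0],
    [2,-80,-96,0,0,-0.42,0],
    [2,-100,-120,0,0,-0.52,0]
  ]
}}

```text
t: 18.07
ee_pos: [572.4, 60.5, 199.5]
orientation: [3.029, 0.833, 0.0]
ft_force: [0.4, -0.8, 0.3]
width: 0.5
```

>>> {"name": "move_arm", "arguments": {
  "motion": [
    [0,0,-38,0,0,0,0],
    [0,0,-76,0,0,0,0],
    [0,0,-110,0,0,0,0],
    [0,0,-127,0,0,0,0],
    [0,0,-127,0,0,0,0]
  ]
}}

```text
t: 18.48
ee_pos: [569.3, 60.9, 69.3]
orientation: [-3.026, -0.839, 0.012]
ft_force: [-0.2, 1.6, -0.4]
width: 0.5
```

```bash
python3 - <<'E'
from h import *
for i in range(3): get_image("wrist")
look("wrist",["lever_ball","lever_pivot"])
o=get_obs();print(o["t"],o["ee_pos"],o["orientation"],o["ft_force"],o["qpos"])
E
```

```text
wrist lever_ball 0.55 [300. 221.] [538.4  41.7]
wrist lever_pivot 0.6 [138. 266.] [521.4 110.6]
18.7833 [573.84491594  61.29087579  75.46781992] [3.02675106 0.83955527 0.00491869] [-0.13898879 -0.05005385  1.15764413] [ 8.57679660e-02  5.58136711e-01  1.82371224e+00  3.94740010e-05
  7.56562618e-01 -4.55412721e-01]
```

>>> {"name": "move_arm", "arguments": {
  "motion": [
    [-6.2,-4.6,-1,0,0,0,0],
    [-12,-9,-1,0,0,0,0],
    [-18.3,-12.8,-1,0,0,-0.03,0],
    [-25,-15.9,-1,0,0,-0.13,0],
    [-31.9,-18.3,-1,0,0,-0.235,0]
  ]
}}

```text
t: 19.2
ee_pos: [541.8, 42.6, 73.5]
orientation: [-3.106, -0.468, -0.007]
ft_force: [5.3, 3.1, -2.6]
width: 0.6
```

>>> {"name": "move_arm", "arguments": {
  "motion": [
    [-7.1,-1.6,0,0,0,-0.105,0],
    [-14.4,-2.5,0,0,0,-0.21,0],
    [-21.7,-2.7,0,0,0,-0.315,0],
    [-29,-2,0,0,0,-0.42,0],
    [-36.2,-0.6,0,0,0,-0.525,0]
  ]
}}

```text
t: 19.62
ee_pos: [505.6, 41.2, 73.4]
orientation: [3.121, -0.354, 0.007]
ft_force: [3.9, -3.5, -1.6]
width: 0.2
```

>>> {"name": "move_arm", "arguments": {
  "motion": [
    [-7,2.1,0,0,0,-0.105,0],
    [-13.8,5,0,0,0,-0.21,0],
    [-20.2,8.5,0,0,0,-0.315,0],
    [-26.2,12.7,0,0,0,-0.42,0],
    [-26.2,12.7,0,0,0,-0.42,0]
  ]
}}

```text
t: 20.03
ee_pos: [477.8, 54.5, 73.2]
orientation: [-2.98, 0.995, -0.002]
ft_force: [0.7, -0.8, 0.9]
width: 0.3
```

```bash
python3 - <<'E'
from h import *
for i in range(3): get_image("wrist")
look("wrist",["lever_ball","lever_pivot"])
o=get_obs();print(o["t"],o["ee_pos"],o["orientation"],o["ft_force"])
E
```

```text
wrist lever_ball 0.96 [296. 264.] [462.9  70.6]
wrist lever_pivot 0.89 [135. 317.] [520.4 110.8]
20.3333 [478.09198366  54.70347084  72.60698544] [ 2.98298561e+00 -9.85350495e-01 -6.82770005e-04] [0.14751996 0.11995852 0.27356222]
```

>>> {"name": "move_arm", "arguments": {
  "motion": [
    [-2.5,2,0,0,0,-0.05,0],
    [-4.6,3.9,0,0,0,-0.1,0],
    [-6,5.3,0,0,0,-0.1,0],
    [-6,5.3,0,0,0,-0.1,0],
    [-6,5.3,0,0,0,-0.1,0]
  ]
}}

```text
t: 20.75
ee_pos: [472.6, 59.8, 72.6]
orientation: [2.93, -1.133, 0.001]
ft_force: [3.0, -3.6, -0.8]
width: 0.4
```

```bash
python3 - <<'E'
from h import *
look("wrist",["lever_ball","lever_pivot"])
o=get_obs();print(o["t"],o["ee_pos"],o["orientation"],o["ft_force"])
E
```

```text
wrist lever_ball 0.87 [298. 268.] [459.8  75.7]
wrist lever_pivot 0.89 [139. 322.] [521. 109.]
20.9 [472.58424132  59.86807413  72.66125662] [ 2.92971968e+00 -1.13395599e+00  6.85543159e-04] [ 1.48021512 -4.44286898 -0.4604911 ]
```

>>> {"name": "move_arm", "arguments": {
  "motion": [
    [7,-11,0,0,0,0,0],
    [7,-11,38,0,0,0,0],
    [7,-11,76,0,0,0,0],
    [5,0,114,0,0,-0.1,0],
    [0,15,148,0,0,-0.2,0]
  ]
}}

```text
t: 21.32
ee_pos: [472.6, 74.5, 222.6]
orientation: [-2.797, 1.43, 0.001]
ft_force: [1.4, 0.5, -1.0]
width: 0.4
```

>>> {"name": "move_arm", "arguments": {
  "motion": [
    [-4,12,36,0,0,-0.1,0],
    [-8,24,72,0,0,-0.196,0],
    [-11,36,104,0,0,-0.196,0],
    [-13,40,127,0,0,-0.196,0],
    [-13,40,127,0,0,-0.196,0]
  ]
}}

```text
t: 21.73
ee_pos: [461.2, 116.3, 352.9]
orientation: [-2.645, 1.683, -0.008]
ft_force: [0.8, -0.0, 0.3]
width: 0.6
```

```bash
python3 - <<'E'
from ang import *
for i in range(5): get_image("wrist")
im=look("wrist")
o=get_obs();print(o["t"],o["ee_pos"],o["orientation"],o["width"],np.linalg.inv(im["camera_from_world"])[:3,3])
c=analyse(im)
# compare lever with first picture, near-identical pose
w1=cv2.imread("pics/w1.png");b=im["color"][:,:,::-1]
cv2.imwrite("pics/cmp.png",np.hstack([cv2.resize(v[0:230,200:400],(400,460),interpolation=3) for v in(w1,b)]))
E
```

```text
wrist table_centre 0.74 [ 70. 286.] [557.2 195. ]
wrist index_line 0.7 [130. 298.] [505.8 158.1]
wrist red_pointer_tip 0.79 [127. 296.] [509.1 160.8]
wrist red_pointer_tip 0.35 [137.  64.] [389.6 390.6]
wrist handle 0.8 [119. 198.] [475.3 253.4]
wrist lever_ball 0.63 [201. 347.] [461.8  77.4]
wrist lever_ball 0.38 [121. 201.] [473.7 251.7]
wrist lever_pivot 0.64 [138. 343.] [520.5 111.3]
wrist flange 0.71 [ 67. 280.] [557.1 201.7]
wrist flange 0.59 [ 14. 550.] [720.2 -28.5]
22.3833 [459.2033134  115.06649323 347.37112004] [ 2.64872502e+00 -1.68859261e+00 -7.08668819e-04] 0.4223853019738292 [528.64343885 147.67898487 507.82414705]
red 62 67 19 219.22
red 67 70 75 219.12
red 70 78 410 219.07
red 78 92 326 218.92
white 42 49 235 217.0
white 49 56 176 218.15
white 56 62 140 218.15
centre [557.5 198. ] -77.22328
```

View pics/cmp.png

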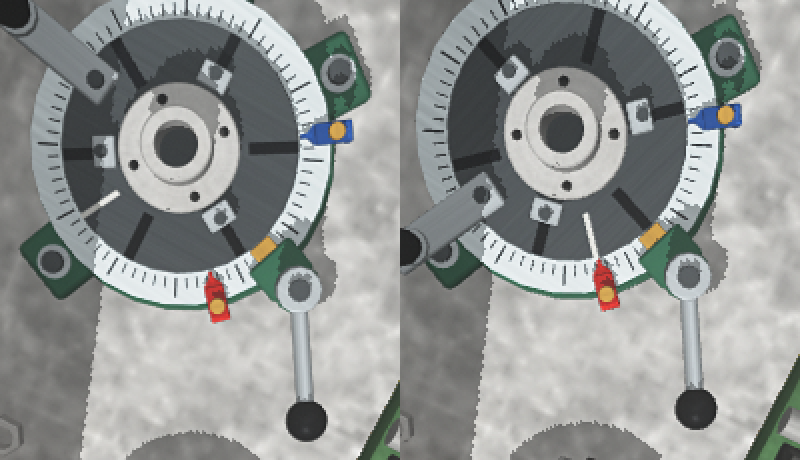

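The lever matches its first picture: pivot to ball is (7,132) px before and (8,133) now. I'll take a close-up of the line and pointer to be sure of the last degree.

>>> {"name": "move_arm", "arguments": {
  "motion": [
    [-3,1,-40,0,0,0,0],
    [-5,2,-80,0,0,0,0],
    [-7,2,-120,0,0,0,0],
    [-7,2,-160,0,0,0,0],
    [-7,2,-200,0,0,0,0]
  ]
}}

```text
t: 22.8
ee_pos: [452.2, 117.2, 146.4]
orientation: [-2.648, 1.688, -0.002]
ft_force: [0.4, 0.3, 0.2]
width: 0.6
```

>>> {"name": "move_arm", "arguments": {
  "motion": [
    [0,0,-25,0,0,0,0],
    [0,0,-35,0,0,0,0],
    [0,0,-35,0,0,0,0]
  ]
}}

```text
t: 23.05
ee_pos: [450.8, 116.8, 110.7]
orientation: [2.646, -1.687, -0.005]
ft_force: [0.6, -0.1, 0.4]
width: 0.4
```

```bash
python3 - <<'E'
from ang import *
for i in range(5): get_image("wrist")
im=look("wrist",["index_line","red_pointer_tip"]);np.savez("w9.npz",**im)
o=get_obs();print(o["t"],o["ee_pos"],np.linalg.inv(im["camera_from_world"])[:3,3])
c=analyse(im,(558.,198.))
q=proj(im,(508,158,50)).astype(int);x,y=max(q[0]-80,0),max(q[1]-70,0);print(q,x,y)
cv2.imwrite("pics/w9c.png",cv2.resize(im["color"][y:y+120,x:x+160,::-1],(800,600),interpolation=3))
E
```

```text
wrist index_line 0.93 [137. 287.] [507.4 159.6]
wrist red_pointer_tip 0.71 [136. 289.] [508.1 158.8]
23.45 [453.05656629 117.32324727 113.89150144] [522.78999822 150.40368758 276.85996401]
red 62 67 13 219.31
red 67 70 48 219.2
red 70 78 419 219.16
red 78 92 311 218.75
white 42 49 264 216.59
white 49 56 187 218.2
white 56 62 143 218.22
centre [558.5 199. ] -44.143833
[290 137] 210 67
```

View pics/w9c.png

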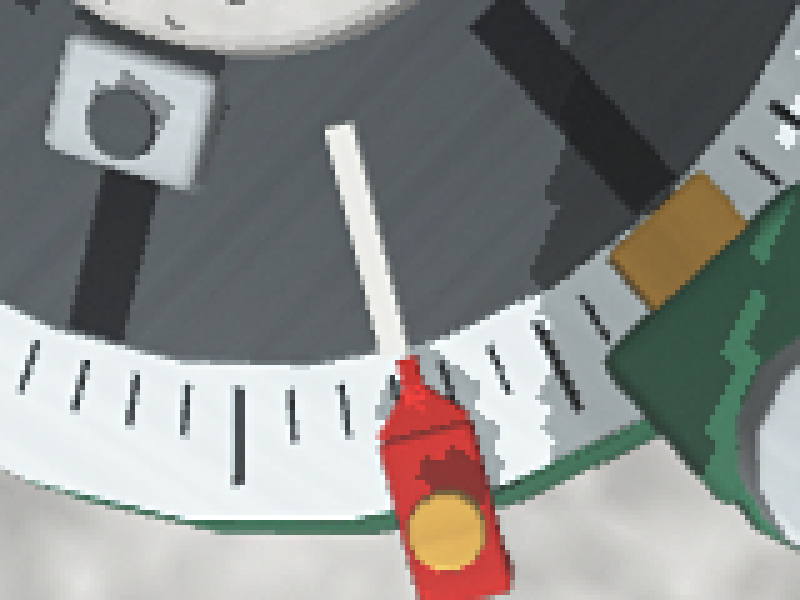

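In the close-up the line's end is at (391,352) and the tip at (410,362), so the line is still about 0.9° short. Combining the views for parallax gives the same figure. There is time to correct it, so I'll repeat the sequence: loosen, push 1.7 mm more, lock.

>>> {"name": "move_arm", "arguments": {
  "motion": [
    [0,0,-25,0,0,0,0],
    [0,0,-41,0,0,0,0],
    [0,0,-41,0,0,0,0],
    [0,0,-41,0,0,0,0]
  ]
}}

```text
t: 23.78
ee_pos: [451.9, 117.1, 71.7]
orientation: [2.648, -1.688, -0.001]
ft_force: [0.2, -0.0, -0.1]
width: 0.8
```

>>> {"name": "move_arm", "arguments": {
  "motion": [
    [0,-7,0,0,0,0.07,0],
    [0,-14.5,0,0,0,0.14,0],
    [2,-22,0,0,0,0.21,0],
    [4,-29,0,0,0,0.28,0],
    [6.5,-35.5,0,0,0,0.35,0]
  ]
}}

```text
t: 24.2
ee_pos: [459.4, 82.0, 73.0]
orientation: [-2.903, 1.197, -0.002]
ft_force: [-0.6, 6.0, -0.2]
width: 0.5
```

>>> {"name": "move_arm", "arguments": {
  "motion": [
    [3.5,-6.5,0,0,0,0.07,0],
    [7.5,-12.5,0,0,0,0.14,0],
    [12.5,-18,0,0,0,0.21,0],
    [17.5,-23.5,0,0,0,0.28,0],
    [23.5,-28,0,0,0,0.35,0]
  ]
}}

```text
t: 24.62
ee_pos: [482.1, 54.0, 73.0]
orientation: [-3.068, 0.673, 0.001]
ft_force: [-3.8, 4.2, 1.4]
width: 0.5
```

>>> {"name": "move_arm", "arguments": {
  "motion": [
    [6,-3.5,0,0,0,0.07,0],
    [12.5,-7,0,0,0,0.14,0],
    [19.5,-9.5,0,0,0,0.21,0],
    [26.5,-11,0,0,0,0.28,0],
    [34,-12.5,0,0,0,0.35,0]
  ]
}}

```text
t: 25.03
ee_pos: [515.0, 41.6, 72.7]
orientation: [-3.138, 0.129, 0.004]
ft_force: [-6.7, 4.8, 2.3]
width: 0.4
```

>>> {"name": "move_arm", "arguments": {
  "motion": [
    [-8,0,0,0,0,0,0],
    [-8,0,38,0,0,0,0],
    [-8,0,76,0,0,0,0],
    [-8,0,114,0,0,0,0],
    [-8,10,137,0,0,0.114,0]
  ]
}}

```text
t: 25.45
ee_pos: [509.1, 50.4, 213.3]
orientation: [3.141, 0.04, 0.008]
ft_force: [1.0, -0.5, 0.6]
width: 0.6
```

>>> {"name": "move_arm", "arguments": {
  "motion": [
    [-1,25,0,0,0,0.114,0],
    [-2,50,0,0,0,0.228,0],
    [-3,75,0,0,0,0.342,0],
    [-4,100,0,0,0,0.456,0],
    [-5,125,0,0,0,0.57,0]
  ]
}}

```text
t: 25.87
ee_pos: [502.7, 177.1, 210.0]
orientation: [3.0, 0.932, 0.003]
ft_force: [0.1, 0.7, -0.0]
width: 0.6
```

>>> {"name": "move_arm", "arguments": {
  "motion": [
    [-1,25,0,0,0,0.114,0],
    [-3,50,0,0,0,0.228,0],
    [-4,75,0,0,0,0.342,0],
    [-6,100,0,0,0,0.456,0],
    [-6,103,0,0,0,0.456,0]
  ]
}}

```text
t: 26.28
ee_pos: [496.8, 282.2, 209.9]
orientation: [-2.71, -1.589, -0.004]
ft_force: [0.3, 0.4, 0.3]
width: 0.7
```

```bash
python3 - <<'E'
from h import *
for i in range(4): get_image("wrist")
look("wrist",["lever_ball","handle"]);look("side",["lever_ball"])
o=get_obs();print(o["t"],o["ee_pos"],o["orientation"],o["ft_force"])
E
```

```text
wrist handle 0.69 [213. 265.] [471.6 251.7]
26.7333 [497.35828149 278.24479533 208.76099529] [ 2.71603236e+00  1.57873898e+00 -1.42839655e-04] [ 0.18025132 -0.24737041 -0.73154141]
```

>>> {"name": "move_arm", "arguments": {
  "motion": [
    [0,0.5,-38,0,0,0,0],
    [0,0.5,-76,0,0,0,0],
    [0,0.5,-116,0,0,0,0],
    [0,0.5,-136,0,0,0,0],
    [0,0.5,-136,0,0,0,0]
  ]
}}

```text
t: 27.15
ee_pos: [494.3, 277.5, 68.2]
orientation: [-2.715, -1.58, 0.013]
ft_force: [0.1, -0.7, -0.4]
width: 0.3
```

>>> {"name": "move_arm", "arguments": {
  "motion": [
    [0,0,0,0,0,0,0],
    [-6,-5,0,0,0,0,0],
    [-11,-8.6,0,0,0,0,0],
    [-14,-11.2,0,0,0,0,0],
    [-15.8,-12.7,0,0,0,0,0]
  ]
}}

```text
t: 27.57
ee_pos: [481.8, 266.9, 74.2]
orientation: [2.715, 1.581, 0.005]
ft_force: [3.0, 2.3, 0.2]
width: 0.3
```

>>> {"name": "move_arm", "arguments": {
  "motion": [
    [-0.8,-0.8,0,0,0,0,0],
    [-0.8,-0.8,0,0,0,0,0],
    [-0.8,-0.8,0,0,0,0,0]
  ]
}}

```text
t: 27.82
ee_pos: [481.5, 266.7, 73.5]
orientation: [-2.715, -1.581, -0.003]
ft_force: [1.0, 1.6, 2.2]
width: 0.5
```

>>> {"name": "move_arm", "arguments": {
  "motion": [
    [13,10,0,0,0,0,0],
    [13,10,38,0,0,0,0],
    [13,10,76,0,0,0,0],
    [25,-5,108,0,0,0,0],
    [40,-25,135,0,0,0,0]
  ]
}}

```text
t: 28.23
ee_pos: [520.2, 241.8, 209.5]
orientation: [-2.712, -1.585, 0.001]
ft_force: [0.2, -0.2, 0.4]
width: -0.0
```

>>> {"name": "move_arm", "arguments": {
  "motion": [
    [12,-20,28,0,0,0,0],
    [24,-40,56,0,0,0,0],
    [36,-60,84,0,0,0,0],
    [48,-80,112,0,0,0,0],
    [48,-80,112,0,0,0,0]
  ]
}}

```text
t: 28.65
ee_pos: [572.5, 158.7, 325.4]
orientation: [2.713, 1.576, 0.012]
ft_force: [-0.1, 0.4, 0.4]
width: 0.4
```

```bash
python3 - <<'E'
from ang import *
for i in range(5): get_image("wrist")
im=look("wrist",["lever_ball"]);np.savez("w10.npz",**im)
o=get_obs();print(o["t"],o["ee_pos"],o["orientation"])
c=analyse(im)
E
```

```text
wrist lever_ball 0.82 [225. 200.] [535.1  43. ]
29.0 [567.45260751 161.68711207 318.04550187] [-2.71288533 -1.5824777   0.00470773]
red 62 67 8 218.44
red 67 70 44 218.24
red 70 78 411 218.34
red 78 92 310 217.26
white 42 49 324 213.33
white 49 56 176 218.12
white 56 62 138 218.18
centre [559.  198.5] -80.50642
```

Now within about 0.4°, and within measurement noise. Locking with the same sequence as before.

>>> {"name": "move_arm", "arguments": {
  "motion": [
    [1,-20,-24,0,0,-0.105,0],
    [2,-40,-48,0,0,-0.21,0],
    [3,-60,-72,0,0,-0.315,0],
    [4,-80,-96,0,0,-0.42,0],
    [4,-100,-119,0,0,-0.52,0]
  ]
}}

```text
t: 29.42
ee_pos: [571.8, 61.0, 198.7]
orientation: [-3.031, -0.824, 0.003]
ft_force: [-0.4, 0.3, 0.0]
width: 0.1
```

>>> {"name": "move_arm", "arguments": {
  "motion": [
    [0,0,-38,0,0,0,0],
    [0,0,-76,0,0,0,0],
    [0,0,-110,0,0,0,0],
    [0,0,-126,0,0,0,0],
    [0,0,-126,0,0,0,0]
  ]
}}

```text
t: 29.83
ee_pos: [568.7, 61.3, 69.9]
orientation: [-3.028, -0.831, 0.014]
ft_force: [-0.3, 0.3, -0.9]
width: 0.1
```

>>> {"name": "move_arm", "arguments": {
  "motion": [
    [-6.2,-4.6,-1,0,0,0,0],
    [-12,-9,-1,0,0,0,0],
    [-18.3,-12.8,-1,0,0,-0.03,0],
    [-25,-15.9,-1,0,0,-0.13,0],
    [-31.9,-18.3,-1,0,0,-0.235,0]
  ]
}}

```text
t: 30.25
ee_pos: [542.8, 42.7, 75.6]
orientation: [3.108, 0.459, 0.011]
ft_force: [4.9, 2.7, -4.4]
width: 0.4
```

>>> {"name": "move_arm", "arguments": {
  "motion": [
    [-7.1,-1.6,0,0,0,-0.105,0],
    [-14.4,-2.5,0,0,0,-0.21,0],
    [-21.7,-2.7,0,0,0,-0.315,0],
    [-29,-2,0,0,0,-0.42,0],
    [-36.2,-0.6,0,0,0,-0.525,0]
  ]
}}

```text
t: 30.67
ee_pos: [506.8, 41.4, 75.9]
orientation: [-3.12, 0.363, -0.011]
ft_force: [4.4, -3.3, -1.6]
width: 0.1
```

>>> {"name": "move_arm", "arguments": {
  "motion": [
    [-7,2.1,0,0,0,-0.105,0],
    [-13.8,5,0,0,0,-0.21,0],
    [-20.2,8.5,0,0,0,-0.315,0],
    [-26.2,12.7,0,0,0,-0.42,0],
    [-26.2,12.7,0,0,0,-0.42,0]
  ]
}}

```text
t: 31.08
ee_pos: [479.0, 54.8, 75.6]
orientation: [-2.976, 1.003, -0.007]
ft_force: [0.5, -1.5, 2.1]
width: 0.4
```

```bash
python3 - <<'E'
from h import *
for i in range(3): get_image("wrist")
look("wrist",["lever_ball","lever_pivot"])
o=get_obs();print(o["t"],o["ee_pos"],o["orientation"],o["ft_force"])
E
```

```text
wrist lever_ball 0.8 [299. 268.] [463.7  68.5]
wrist lever_pivot 0.78 [137. 314.] [520.2 110.6]
31.3833 [479.03909489  54.79529923  74.14790964] [-2.97964824e+00  9.93972494e-01 -2.09113818e-03] [ 1.36483314 -1.40921585  2.04422116]
```

>>> {"name": "move_arm", "arguments": {
  "motion": [
    [-2.5,1.9,0,0,0,-0.05,0],
    [-5,3.8,0,0,0,-0.1,0],
    [-6.6,5.2,0,0,0,-0.1,0],
    [-6.6,5.2,0,0,0,-0.1,0],
    [-6.6,5.2,0,0,0,-0.1,0]
  ]
}}

```text
t: 31.8
ee_pos: [472.9, 60.1, 74.0]
orientation: [-2.926, 1.141, -0.003]
ft_force: [3.5, -1.4, 3.8]
width: 0.2
```

>>> {"name": "move_arm", "arguments": {
  "motion": [
    [7,-11,0,0,0,0,0],
    [7,-11,38,0,0,0,0],
    [7,-11,76,0,0,0,0],
    [5,0,114,0,0,-0.1,0],
    [0,15,148,0,0,-0.2,0]
  ]
}}

```text
t: 32.22
ee_pos: [471.3, 74.1, 222.9]
orientation: [2.792, -1.437, -0.004]
ft_force: [1.2, 0.6, -0.4]
width: 0.2
```

>>> {"name": "move_arm", "arguments": {
  "motion": [
    [-4,12,36,0,0,-0.1,0],
    [-8,24,72,0,0,-0.196,0],
    [-11,36,104,0,0,-0.196,0],
    [-13,40,127,0,0,-0.196,0],
    [-13,40,127,0,0,-0.196,0]
  ]
}}

```text
t: 32.63
ee_pos: [460.1, 115.9, 353.2]
orientation: [-2.642, 1.692, -0.006]
ft_force: [0.7, 0.7, -0.1]
width: 0.4
```

```bash
python3 - <<'E'
from ang import *
for i in range(5): get_image("wrist")
im=look("wrist");o=get_obs();print(o["t"],o["ee_pos"],o["width"],o["ft_force"])
analyse(im)
w1=cv2.imread("pics/w1.png");b=im["color"][:,:,::-1]
cv2.imwrite("pics/cmp2.png",np.hstack([cv2.resize(w1[0:290,100:420],(320,290)),cv2.resize(b[0:290,140:380],(480,580),interpolation=3)[:290] if 0 else cv2.resize(b[0:290,140:380],(480,580),interpolation=3)[:580:2] ]) if 0 else np.hstack([cv2.resize(v[0:290,200:400],(400,580),interpolation=3) for v in(w1,b)]))
E
```

```text
wrist table_centre 0.64 [ 70. 286.] [556.7 193.8]
wrist index_line 0.77 [129. 295.] [505.3 160.5]
wrist red_pointer_tip 0.58 [128. 296.] [506.8 159.6]
wrist handle 0.67 [122. 195.] [471.3 254.8]
wrist lever_ball 0.79 [200. 348.] [461.8  77.3]
wrist lever_ball 0.19 [127. 296.] [509.5 159.5]
wrist lever_pivot 0.73 [138. 344.] [519.7 108.8]
wrist flange 0.82 [ 12. 549.] [720.1 -29.2]
wrist flange 0.66 [ 68. 281.] [556.7 199.2]
33.2833 [458.69501654 115.06710806 348.3949087 ] 0.45140960890872417 [-0.28240733 -0.42975737  0.88608305]
red 62 67 17 219.5
red 67 70 65 219.3
red 70 78 422 219.41
red 78 92 310 219.1
white 42 49 259 216.53
white 49 56 176 218.96
white 56 62 134 219.02
centre [557.5 198.5] -74.37574
```

View pics/cmp2.png

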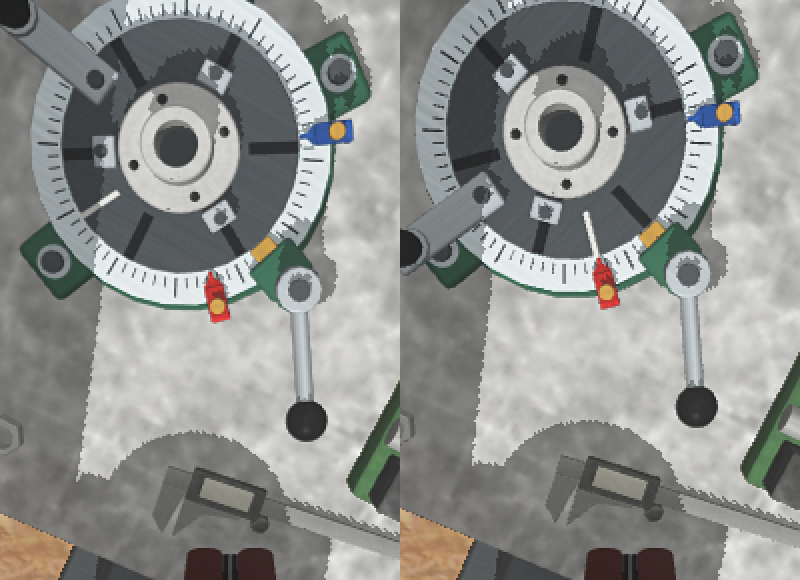

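The line meets the red tip, the lever is back within about 1° of its first position, and the flange, calliper and nut are unmoved.

```bash
python3 -c "
from workcell import *
print(close_job())"
```

```text
the job is handed in; nothing more can be done
None
```

The table is at its new station and locked there, and I handed the job in at about 33 s of the 61 s allowed. I loosened the lever by about 1.25 rad, pushed the table round about 72° by its handle, and pushed the lever back to lock it. Only the closed fingers pushed. The highest wrist-force reading I got was about 9 N; it was read only at the end of each move.

- **Second pass:** after the first locking, a close-up showed the line still about 0.9° short. I loosened the clamp again, pushed the table slightly further and locked it once more.
- **Alignment:** the last wrist view put the white line 0.3 to 0.5° short of the red tip, measured by my own image analysis. Earlier views disagreed with each other by up to about 1° because of parallax and coarse pixels.
- **Lever:** it sits within about 1° (0.015 rad) of its first position, on the looser side. By the stated starting range that is still well inside locked.
- **Other things:** the flange looks seated between its dogs. The calliper and the nut look unmoved in the last comparison. The V block, hex keys and collets were not checked again at the end, but the fingers did not go near them.

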